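Unload and sort the muffin warmer

ROBOT

A 6-joint arm with a two-finger parallel gripper is mounted at the origin on the work surface. World frame = base frame: x ahead of the robot, y to its left, z up, the work surface at z = 0. Lengths are in mm, angles in degrees, forces in N, time in s.
With the tool pointing down it reaches from about 250 to 725 mm from the base axis. Payload 4 kg.
Tool frame: the origin (TCP) lies midway between the tips of the shut fingers; the grasp point (between the pads) lies 19 mm behind it; z points along the fingers, y is the line along which they close (so a half turn about z gives the same grasp; the last joint's range is limited). The gripper opens to 85 mm and grips with 20 to 120 N. Pads are 22 mm wide; open, the fingers measure 114 mm over their backs; the gripper's body (76 mm by 85 mm) begins 54 mm behind the grasp point. The pads swing forward as they close: fully open they stand 13 mm farther back than shut.
Start: joints at [67.895, 13.785, 0.286, 76.501, 0, 90], TCP at [188.148, 463.249, 231.306] pointing down, gripper open.
Joint ranges: [-155.79, 155.79], [-60.16, 107.12], [-62.33, 73.08], [-114, 123.19], [-81.49, 82.49], [-180, 180]. Speed limits (degrees/s): [159.86, 159.86, 180, 180, 180, 180].

INTERFACE

Orientations are given as a 3x3 rotation matrix whose columns are the frame's x, y, z axes.
In Python, from rig import bot gives the robot as it stands.
- The arm moves only by the tool carry_out, never from a script. Its argument "increments" is a list that holds one entry, the list of rows, each a list of 7 numbers: the closure, from -1 (fully open) to 1 (shut), then the shift along the world's x, y, z in shares of 50 cm (1.0 is 50 cm), then the turn, a rotation vector about the world's x, y, z in normalised numbers (1 is pi rad). A call has 1 to 20 rows; each row is the pose to reach, as a shift and turn from the pose commanded when the call began; what a row does not reach only later rows make up. A row lasts 1/8 s, in which the tool goes at most 62.5 mm and 10.7 degrees, less where a joint would pass 70% of its speed; a pose out of reach is approached as far as the arm can. A shift or turn number past 1, either way, is cut back to 1. A call with a gripper value outside its range is refused whole. The fingers move at their own pace and stop on an object; "newtons" is the grip in N (left out, the last holds). Time passes only in rows, so rows that repeat a pose let the fingers close. It gives the time, the measured TCP pose, the force, the opening and the grip force at its end, in the units of the state.
- bot.get_state(): the state, without advancing time (a new reading comes with each control period).
- bot.snapshot(name): name is "scene" or "top" or "wrist"; returns a dict with "img" (480x640x3 uint8, red, green, blue), "z_map" (480x640 float32, mm along the optical axis (not along the pixel's ray), 0 where there is no reading), "intrinsics" (3x3 intrinsics, pixels), "R" (3x3) and "t" (3): a world point X has camera coordinates R X + t. Camera axes: x right, y down, z forward; pixel columns grow to the right and rows downward; lengths in mm; the calibration is good to about 2 mm. A picture is of the moment at which its call begins.
- bot.job_done(): hands the job in; it is judged then, once.
The state is a dict: "t": time; "joint_positions": joint angles; "dq": joint speeds; "effort": joint torques, N m; "position": TCP position; "ee_rot": TCP orientation; "ft_force": force on the tool from outside, world axes, zero at the start; "wrist_torque": the same for the moment, N m; "gripper_width": finger opening in mm; "grasp_force": force on a finger pad.
Only numpy, scipy, OpenCV 4.12 (cv2) and the standard library are available. Lean on these libraries where they do the work, as an engineer would, in place of code of your own. Each camera call takes 0.05 s, during which the arm holds its last target. There are 200 camera calls.

TASK

Clear the muffin warmer: raise its stiff clear cover until it stands upright, without leaning it far back, then take out every muffin, setting those with a green tag upright in the recesses of the cream carrier and those with a red tag upright in the recesses of the grey carrier, one to a recess. When the warmer is empty, bring the cover down to 45 degrees, half open, and leave it there so that the deck can air; leave the other things on the bench where they are.

Things in the scene. Friction and masses are not known exactly. Their poses are not given: they have to be found in the camera images.
- warmer: muffin warmer, fixed: steel base 200 mm deep (x), 260 wide (y), dark flat deck 64 mm above the bench in a rim 4 mm higher. 4 to 6 muffins stand on it under the cover, in 3 columns 82 mm apart (y) and 2 rows 58 mm apart (x); behind them a fixed steel air duct, 14 mm high, fills the deck from x = 38 mm back. Origin: centre of the underside; the front (thermostat) looks along -x, to the robot
- cover (a joint): angle of the warmer's clear cover, rad: 0 = shut flat on the base, pi/2 = upright, 2.1 = its stop, far back. It hinges along the rear (+x) edge of the warmer and its front rises as it opens. The hinge is stiff: the cover stays at whatever angle it is left, and the handle needs 2 to 6 N. The cover is a clear box 180 mm deep, 250 mm wide, 60 mm tall, open below, 0.45 kg
- cover_handle (a point): middle of the cover's black handle bar: 12 mm thick, 120 mm long, parallel to the warmer's y axis, held 38 mm off the cover's front wall by a post at each end. In the closed cover it lies 218 mm in front of the hinge axis and 28 mm above it (100 mm above the bench); it moves with the cover round the hinge
- cover_hinge (a point): middle of the cover's hinge axis, 90 mm behind the warmer's origin (its +x) and 72 mm above the bench; the axis is parallel to the warmer's y
- pass_carrier: a square tray 160 x 160 mm, 16 mm thick, lying loose on the bench (0.7 kg), with four round recesses 55 mm across and 10 mm deep (recess floor 6 mm above the bench) centred at x = +-38 mm, y = +-38 mm in its own frame; origin at the centre of its underside; a cup standing properly in a recess has its origin 6 mm above the tray's origin; cream coloured: the carrier for passed muffins
- reject_carrier: a square tray 160 x 160 mm, 16 mm thick, lying loose on the bench (0.7 kg), with four round recesses 55 mm across and 10 mm deep (recess floor 6 mm above the bench) centred at x = +-38 mm, y = +-38 mm in its own frame; origin at the centre of its underside; a cup standing properly in a recess has its origin 6 mm above the tray's origin; dark to mid grey: the carrier for rejected muffins
- muffin_g1: a baked carrot muffin in a straight-sided aluminium cup, 46 mm across and 44 mm tall (54 mm with the muffin's low dome and the tag), about 0.1 kg, with a flat round green (passed) tag 25 mm across on its top; origin at the centre of the cup's underside, z up when it stands
- muffin_g2: a baked carrot muffin in a straight-sided aluminium cup, 46 mm across and 44 mm tall (54 mm with the muffin's low dome and the tag), about 0.1 kg, with a flat round green (passed) tag 25 mm across on its top; origin at the centre of the cup's underside, z up when it stands
- muffin_g3: a baked carrot muffin in a straight-sided aluminium cup, 46 mm across and 44 mm tall (54 mm with the muffin's low dome and the tag), about 0.1 kg, with a flat round green (passed) tag 25 mm across on its top; origin at the centre of the cup's underside, z up when it stands
- muffin_r1: a baked carrot muffin in a straight-sided aluminium cup, 46 mm across and 44 mm tall (54 mm with the muffin's low dome and the tag), about 0.1 kg, with a flat round red (rejected) tag 25 mm across on its top; origin at the centre of the cup's underside, z up when it stands
- muffin_r2: a baked carrot muffin in a straight-sided aluminium cup, 46 mm across and 44 mm tall (54 mm with the muffin's low dome and the tag), about 0.1 kg, with a flat round red (rejected) tag 25 mm across on its top; origin at the centre of the cup's underside, z up when it stands
- muffin_r3: a baked carrot muffin in a straight-sided aluminium cup, 46 mm across and 44 mm tall (54 mm with the muffin's low dome and the tag), about 0.1 kg, with a flat round red (rejected) tag 25 mm across on its top; origin at the centre of the cup's underside, z up when it stands
- scoop: steel batter scoop with a black grip, 200 mm long, lying on the bench behind the warmer (not part of the job: leave it where it is); origin on its underside
- spatula: spatula with a wooden handle, lying behind the carrier on the robot's right (not part of the job: leave it where it is); origin on its underside
- brush: brush with a wooden handle, lying behind the carrier on the robot's left (not part of the job: leave it where it is); origin on its underside
- timer: round white kitchen timer with a red dial, 60 mm across, 32 mm tall (not part of the job: leave it where it is); origin on its underside
- cases: stack of white paper cases, 72 mm across, 45 mm tall, behind the warmer (not part of the job: leave it where it is); origin on its underside
- spice: spice jar with a red cap, 44 mm across, 100 mm tall, behind the warmer (not part of the job: leave it where it is); origin on its underside
- measure: small steel measuring cup, 70 mm across, 60 mm tall (not part of the job: leave it where it is); origin on its underside

How it is judged (in metres and radians):
On the way, in this order (a step that is already met when the one before it is completed fails the run):
1. the cover stands upright (90 degrees, within 9) (value of joint cover between 1.411 and 1.731 rad), for 0.3 s.
2. every muffin stands in a recess of its carrier: green tags in the cream one, red tags in the grey one (angle between each of muffin_g1, muffin_g2, muffin_g3, muffin_r1, muffin_r2, muffin_r3's own z axis and vertical below 0.15 rad and z of muffin_g1 in the frame of pass_carrier between 0.002 and 0.011 m and x of muffin_g1 in the frame of pass_carrier between -0.055 and 0.055 m and y of muffin_g1 in the frame of pass_carrier between -0.055 and 0.055 m and z of muffin_g2 in the frame of pass_carrier between 0.002 and 0.011 m and x of muffin_g2 in the frame of pass_carrier between -0.055 and 0.055 m and y of muffin_g2 in the frame of pass_carrier between -0.055 and 0.055 m and z of muffin_g3 in the frame of pass_carrier between 0.002 and 0.011 m and x of muffin_g3 in the frame of pass_carrier between -0.055 and 0.055 m and y of muffin_g3 in the frame of pass_carrier between -0.055 and 0.055 m and z of muffin_r1 in the frame of reject_carrier between 0.002 and 0.011 m and x of muffin_r1 in the frame of reject_carrier between -0.055 and 0.055 m and y of muffin_r1 in the frame of reject_carrier between -0.055 and 0.055 m and z of muffin_r2 in the frame of reject_carrier between 0.002 and 0.011 m and x of muffin_r2 in the frame of reject_carrier between -0.055 and 0.055 m and y of muffin_r2 in the frame of reject_carrier between -0.055 and 0.055 m and z of muffin_r3 in the frame of reject_carrier between 0.002 and 0.011 m and x of muffin_r3 in the frame of reject_carrier between -0.055 and 0.055 m and y of muffin_r3 in the frame of reject_carrier between -0.055 and 0.055 m), for 0.2 s.
At the end, for the whole second after the job is handed in: The cover is at rest at 45 degrees (within 7 degrees); every green-tagged muffin stands upright on the floor of a recess of the cream carrier and every red-tagged one likewise in the grey carrier (tilt under 0.15 rad, underside 2 to 11 mm above the carrier's origin, inside its outline), all at rest (all of step 2 and value of joint cover between 0.665 and 0.905 rad and velocity of joint cover between -0.05 and 0.05 rad/s and linear speed of each of muffin_g1, muffin_g2, muffin_g3, muffin_r1, muffin_r2, muffin_r3 below 0.03 m/s); the robot touches nothing.
It fails at once if the cover leans back past about 108 degrees (value of joint cover above 1.89 rad).
It fails at once if another thing on the bench is moved by more than 3 cm (distance of any of scoop, spatula, brush, timer, cases, spice, measure from where it was at the start of the episode above 0.03 m).
Of muffin_g1, muffin_g2, muffin_g3, muffin_r1, muffin_r2, muffin_r3 only 4 to 6 are there at a start; the rules pass over those that are not, and their reading is None.
At some moment in a run one of muffin_g1, muffin_g2, muffin_g3, muffin_r1, muffin_r2, muffin_r3 may be knocked a few centimetres aside while the robot is not near it.
Once in a run the grip may slacken for a moment while it holds something.
It also fails if it takes over 210 s, if anything falls off the work surface, if the arm or the gripper's body presses on something with over 40 N, if the wrist force passes 120 N, or if a joint passes its speed limit or range.

## Working session

There is one attempt and no reset: what is moved stays moved. The work goes in short steps, Python scripts to look and compute and a tool call to move; the robot and the scene stay as the last step left them, time stands still between calls to the robot, and variables do not carry over. Pictures are saved under pics/ and viewed, at most 14 in all, crops included, and the job is handed in when it is done.

Besides the shell and the picture viewer there is one more tool, called after ">>>" as name(argument=value, ...), one argument or row to a line, values as JSON. carry_out: Moves the arm, as the interface text tells. Its arguments: {"type":"object","properties":{"increments":{"type":"array","items":{"type":"array","items":{"type":"array","items":{"type":"number"}}}},"newtons":{"type":"number"}},"required":["increments"]}

```bash
ls; mkdir -p pics; python3 - <<'E'
from rig import bot
import cv2, numpy as np
s=bot.get_state(); print(s)
for n in ("scene","top"):
    d=bot.snapshot(n); cv2.imwrite(f"pics/{n}0.png",d["img"][:,:,::-1]); np.savez(f"{n}0.npz",**d)
    print(n,d["intrinsics"].round(1).tolist(),d["R"].round(3).tolist(),d["t"].round(1).tolist())
E
```

```text
pics
{'t': 0.0, 'joint_positions': array([6.78973100e+01, 1.38319617e+01, 2.14652865e-01, 7.65006101e+01,
       1.68112280e-03, 8.99997216e+01]), 'dq': array([-0.11580909, -0.08033453, -0.05757106, -0.05655609, -0.0297675 ,
        0.04159375]), 'effort': array([ 6.34981825e-04, -3.72319615e+01,  2.52406240e+01,  1.71172066e-02,
        1.70236481e-04, -1.20261535e-05]), 'position': array([187.89364531, 462.68759879, 230.42125952]), 'ee_rot': array([[-9.26512771e-01,  3.76262465e-01, -8.01570520e-04],
       [ 3.76263318e-01,  9.26510832e-01, -1.89578491e-03],
       [ 2.93510648e-05, -2.05807052e-03, -9.99997882e-01]]), 'ft_force': array([ 0.17259551, -0.33785589, -0.2809081 ]), 'wrist_torque': array([-0.0443401 ,  0.00937858,  0.01341787]), 'grasp_force': 0.0, 'gripper_width': 85.04094345992745}
scene [[471.7, 0.0, 318.2], [0.0, 471.7, 234.0], [0.0, 0.0, 1.0]] [[0.178, 0.984, -0.0], [0.822, -0.149, -0.55], [-0.541, 0.098, -0.835]] [-155.5, -452.4, 1745.7]
top [[615.0, 0.0, 303.8], [0.0, 615.0, 249.4], [0.0, 0.0, 1.0]] [[-0.008, -1.0, -0.007], [-0.989, 0.009, -0.148], [0.148, 0.005, -0.989]] [49.0, 619.9, 1299.3]
```

View pics/top0.png

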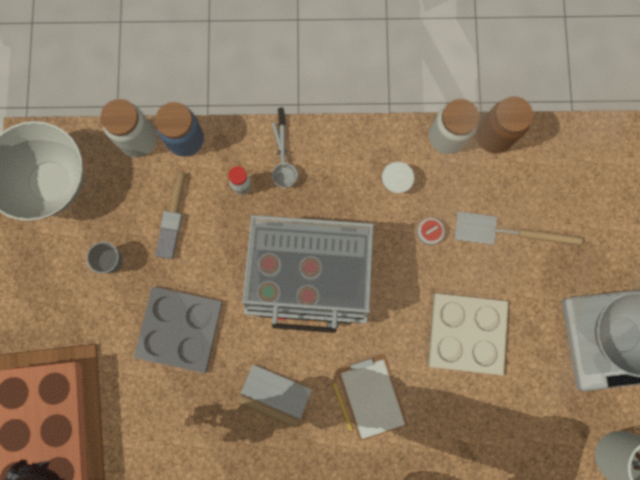

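View pics/scene0.png

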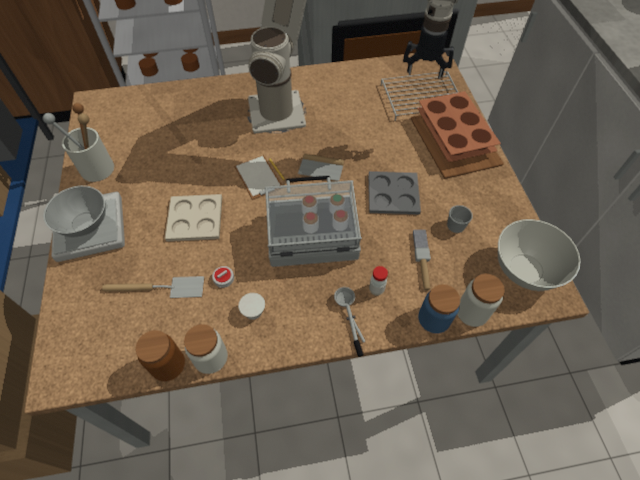

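```bash
cat > h.py <<'E'
import numpy as np, cv2
def cast(d,uv,z):
    uv=np.atleast_2d(np.asarray(uv,float)); K,R,t=d["intrinsics"],d["R"],d["t"]
    r=np.c_[uv,np.ones(len(uv))]@np.linalg.inv(K).T@R
    c=-R.T@t
    return c+r*((z-c[2])/r[:,2])[:,None]
def cloud(d):
    v,u=np.mgrid[:480,:640]; Z=d["z_map"].astype(float)
    p=np.stack([u,v,np.ones_like(u)],-1)@np.linalg.inv(d["intrinsics"]).T*Z[...,None]
    return (p-d["t"])@d["R"]
def proj(d,X):
    p=d["intrinsics"]@(d["R"]@np.asarray(X,float)+d["t"]); return p[:2]/p[2]
def big(m,box=None,n=1):
    m=m.astype(np.uint8)
    if box: q=np.zeros_like(m); u0,v0,u1,v1=box; q[v0:v1,u0:u1]=m[v0:v1,u0:u1]; m=q
    c,_=cv2.findContours(m,cv2.RETR_EXTERNAL,cv2.CHAIN_APPROX_NONE)
    return sorted(c,key=cv2.contourArea,reverse=True)[:n]
def tags(d,z,box):
    hsv=cv2.cvtColor(d["img"],cv2.COLOR_RGB2HSV); out=[]
    for nm,m in (("g",cv2.inRange(hsv,(35,60,30),(90,255,255))),("r",cv2.inRange(hsv,(0,100,60),(5,255,255))|cv2.inRange(hsv,(170,90,60),(180,255,255)))):
        for c in big(m,box,8):
            if cv2.contourArea(c)>25:
                (u,v),_=cv2.minEnclosingCircle(c); M=cv2.moments(c); u,v=M["m10"]/M["m00"],M["m01"]/M["m00"]
                out.append((nm,round(u),round(v),cv2.contourArea(c),cast(d,[u,v],z)[0].round(1)[:2]))
    return out
E
python3 - <<'E'
from h import *
d=dict(np.load("top0.npz")); im=d["img"]; P=cloud(d)
print("pts",P[335,468].round(),P[335,180].round(),P[180,397].round(), P[328,300].round(),P[285,335].round())
def rect(c,z):
    w=cast(d,c[:,0,:],z)[:,:2].astype(np.float32); r=cv2.minAreaRect(w); return r
zz=P[...,2]
for nm,box in (("cream",(420,285,520,385)),("grey",(125,280,230,380))):
    for th in (8,):
        c=big((zz>th)&(zz<25),box)[0]; print(nm,rect(c,16))
    hsv=cv2.cvtColor(im,cv2.COLOR_RGB2HSV)
    m=cv2.inRange(hsv,(0,0,150),(180,70,255)) if nm=="cream" else cv2.inRange(hsv,(0,0,0),(180,70,140))
    c=big(m,box)[0]; print(nm,"col",rect(c,16),cv2.contourArea(c))
m=im.max(2)<45
c=big(m,(262,318,345,340))[0]; r=rect(c,103); print("handle",r,cv2.boundingRect(c))
for x in tags(d,118,(240,240,375,310)): print(x)
x=cast(d,[[252,217],[373,220],[369,321],[245,314]],132); print(x.round())
for nm,uv,z in (("timer",(431,231),32),("cases",(398,178),45),("spice",(238,177),100),("measure",(103,257),60),("scoop",(285,176),30),("spat/left",(167,240),5),("right",(476,228),5)): print(nm,cast(d,uv,z)[0].round())
E
```

```text
pts [ 432. -314.   15.] [437. 317.  17.] [ 774. -165.   48.] [448.  52. 139.] [532. -19. 154.]
cream ((435.9400939941406, -313.33135986328125), (162.57591247558594, 161.34799194335938), 83.1748275756836)
cream col ((435.733154296875, -314.3541259765625), (163.820068359375, 161.8908233642578), 83.27698516845703) 5417.5
grey ((449.5322265625, 322.9712219238281), (165.03677368164062, 161.6045684814453), 76.86380767822266)
grey col ((450.51043701171875, 321.68145751953125), (162.44174194335938, 161.70404052734375), 77.49760437011719) 5292.0
handle ((450.5259094238281, 56.397071838378906), (0.0, 0.0), 0.0) (298, 327, 1, 1)
[[ 676.  149.  132.]
 [ 667. -100.  132.]
 [ 461.  -87.  132.]
 [ 477.  163.  132.]]
timer [ 661. -239.   32.]
cases [ 779. -168.   45.]
spice [770. 183. 100.]
measure [606. 478.  60.]
scoop [790.  85.  30.]
spat/left [651. 353.   5.]
right [ 672. -346.    5.]
```

```bash
python3 - <<'E'
from h import *
d=dict(np.load("top0.npz")); im=d["img"]; P=cloud(d)
cv2.imwrite("pics/crop0.png",cv2.resize(im[205:340,235:385,::-1],None,fx=5,fy=4.4,interpolation=cv2.INTER_CUBIC))
m=(im.max(2)<75); 
for v in range(318,336): print(v,"".join("#" if x else "." for x in m[v,262:350]))
for u in range(250,370,10): print(u,[tuple(P[v,u].round().astype(int)[[0,2]]) for v in (222,235,250,265,280,295,310,316,327)])
E
```

```text
318 ........................................................................................
319 ........................................................................................
320 ........................................................................................
321 ........................................................................................
322 ........................................................................................
323 ........................................................................................
324 .............#########..................................................................
325 ...........#########################....................................................
326 ...........######################################.......................................
327 .............################################################....###....................
328 ......................################################################..................
329 ....................................##.##################################
[... 3364 characters left out ...]
nt64(512), np.int64(153)), (np.int64(482), np.int64(158)), (np.int64(474), np.int64(68)), (np.int64(452), np.int64(-2))]
350 [(np.int64(663), np.int64(133)), (np.int64(636), np.int64(136)), (np.int64(604), np.int64(142)), (np.int64(573), np.int64(145)), (np.int64(542), np.int64(149)), (np.int64(512), np.int64(154)), (np.int64(481), np.int64(162)), (np.int64(472), np.int64(104)), (np.int64(452), np.int64(5))]
360 [(np.int64(689), np.int64(1)), (np.int64(636), np.int64(135)), (np.int64(604), np.int64(137)), (np.int64(572), np.int64(146)), (np.int64(542), np.int64(151)), (np.int64(512), np.int64(150)), (np.int64(482), np.int64(158)), (np.int64(472), np.int64(107)), (np.int64(452), np.int64(4))]
```

View pics/crop0.png

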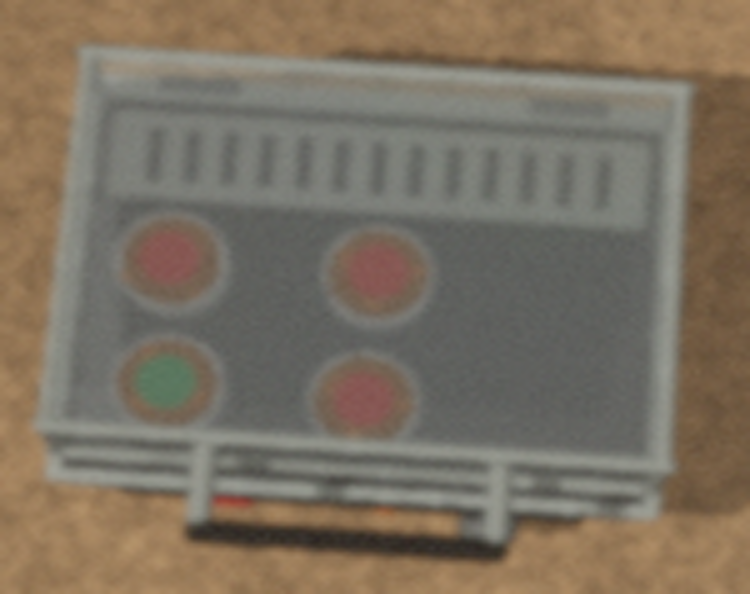

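The crop shows the cover already a little open (depth slope ≈ 0.14 rad), handle bar from pixel (273,325) to (336,330); three reds (268,264), (311,267), (308,296) and one green (268,292); third column empty.

```bash
python3 - <<'E'
from h import *
d=dict(np.load("top0.npz")); im=d["img"]; P=cloud(d)
m=im.max(2)<75; c=big(m,(262,318,345,336))[0]
w=cast(d,c[:,0,:],134)[:,:2].astype(np.float32); print("handle",cv2.minAreaRect(w))
# rows of handle ends
# plane fit of the lid
v,u=np.mgrid[230:300,262:355]; Q=P[v,u].reshape(-1,3); Q=Q[(Q[:,2]>120)&(Q[:,2]<175)]
A=np.c_[Q[:,:2],np.ones(len(Q))]; k=np.linalg.lstsq(A,Q[:,2],rcond=None)[0]; print("slope",k,np.degrees(np.arctan(np.hypot(k[0],k[1]))),"dir",np.degrees(np.arctan2(k[1],k[0])))
# black pixel extents across columns
uv=c[:,0,:]; print(uv.min(0),uv.max(0))
for uv in ((268,264),(311,267),(308,296),(268,292)): print(cast(d,uv,118)[0].round(1))
E
```

```text
handle ((448.7190246582031, 43.936614990234375), (124.73944091796875, 8.457475662231445), 85.810546875)
slope [-1.50101647e-01  1.23003328e-02  2.31667432e+02] 8.564651995708578 dir 175.31526834413313
[273 324] [335 331]
[579.7 117.2 118. ]
[572.7  28.5 118. ]
[513.   35.3 118. ]
[521.9 117.2 118. ]
```

```bash
cat >> h.py <<'E'
from scipy.spatial.transform import Rotation as Ro
YAW=np.radians(-4.3); EX=np.array([np.cos(YAW),np.sin(YAW),0]); EY=np.array([-EX[1],EX[0],0]); EZ=np.array([0,0,1.])
HG=np.array([659.5,28.0,72.])
def bar(a): return HG-EX*(218*np.cos(a)-28*np.sin(a))+EZ*(218*np.sin(a)+28*np.cos(a))
def rot(phi,yaw=YAW):  # phi rad below horizontal, y_tool forward
    ex=np.array([np.cos(yaw),np.sin(yaw),0]); z=np.cos(phi)*ex-np.sin(phi)*EZ; x=np.array([-ex[1],ex[0],0]); return np.c_[x,np.cross(z,x),z]
def inc(p0,R0,p1,R1): return np.r_[(p1-p0)/10,(Ro.from_matrix(R1@R0.T)).as_rotvec()]
E
python3 - <<'E'
from h import *
np.set_printoptions(suppress=True,precision=3)
q=np.radians(67.895); R0=rot(np.pi/2,q); p0=np.array([188.148,463.249,231.306])
rd=np.radians
R1=rot(rd(45)); b=bar(.15); g=b+19*R1[:,2]; pre=g-80*R1[:,2]
print("bar",b,"g",g,"pre",pre); print("to pre",inc(p0,R0,pre,R1)); print("pre->g",inc(pre,R1,g,R1))
for a in np.linspace(.15,1.58,14):
    R=rot(rd(45+20*(a-.15)/1.43)); print(round(a,2),inc(g,R1,bar(a)+19*R[:,2],R))
E
```

```text
bar [448.727  43.848 132.263] g [462.124  42.841 118.828] pre [405.715  47.082 175.397]
to pre [ 21.757 -41.617  -5.591   0.441  -0.712  -1.191]
pre->g [ 5.641 -0.424 -5.657  0.     0.     0.   ]
0.15 [0. 0. 0. 0. 0. 0.]
0.26 [ 0.751 -0.056  2.248  0.002  0.027 -0.   ]
0.37 [ 1.746 -0.131  4.397  0.004  0.054 -0.   ]
0.48 [ 2.972 -0.223  6.42   0.006  0.08  -0.   ]
0.59 [ 4.416 -0.332  8.293  0.008  0.107 -0.   ]
0.7 [ 6.058 -0.456  9.991  0.01   0.134 -0.   ]
0.81 [ 7.879 -0.592 11.496  0.012  0.161 -0.   ]
0.92 [ 9.855 -0.741 12.787  0.014  0.187 -0.   ]
1.03 [11.963 -0.9   13.849  0.016  0.214 -0.   ]
1.14 [14.177 -1.066 14.669  0.018  0.241 -0.   ]
1.25 [16.469 -1.238 15.236  0.02   0.268 -0.   ]
1.36 [18.811 -1.414 15.544  0.022  0.295 -0.   ]
1.47 [21.175 -1.592 15.588  0.024  0.321 -0.   ]
1.58 [23.53  -1.769 15.369  0.026  0.348 -0.   ]
```

Units first: shifts go in shares of 50 cm and turns go in shares of pi rad. So -41.62 cm / 50 = -0.8324, -28 cm / 50 = -0.56, -1.191 rad / 3.1416 = -0.3791.

>>> carry_out(
  increments=[
    [[0.4,0.16,-0.24,0,0.035,-0.0573,-0.0955],[0.4,0.32,-0.56,0,0.07,-0.1146,-0.191],[0.4,0.4352,-0.8324,-0.04,0.1401,-0.226,-0.3788],[0.4,0.4352,-0.8324,-0.1118,0.1404,-0.2266,-0.3791],[0.4,0.4352,-0.8324,-0.1118,0.1404,-0.2266,-0.3791],[0.4,0.4352,-0.8324,-0.1118,0.1404,-0.2266,-0.3791],[0.4,0.4352,-0.8324,-0.1118,0.1404,-0.2266,-0.3791],[0.4,0.4352,-0.8324,-0.1118,0.1404,-0.2266,-0.3791],[0.4,0.4352,-0.8324,-0.1118,0.1404,-0.2266,-0.3791],[0.4,0.4352,-0.8324,-0.1118,0.1404,-0.2266,-0.3791],[0.4,0.4352,-0.8324,-0.1118,0.1404,-0.2266,-0.3791],[0.4,0.4352,-0.8324,-0.1118,0.1404,-0.2266,-0.3791],[0.4,0.4352,-0.8324,-0.1118,0.1404,-0.2266,-0.3791],[0.4,0.4352,-0.8324,-0.1118,0.1404,-0.2266,-0.3791],[0.4,0.4352,-0.8324,-0.1118,0.1404,-0.2266,-0.3791],[0.4,0.4352,-0.8324,-0.1118,0.1404,-0.2266,-0.3791]],
  ],
  newtons=30,
)

```text
t: 2.1
position: [405.7, 47.0, 175.4]
ee_rot: [[0.075, 0.705, 0.705], [0.997, -0.053, -0.053], [-0.0, 0.707, -0.707]]
ft_force: [-0.5, 0.2, 0.5]
gripper_width: 25.4
grasp_force: 0.0
```

```bash
python3 - <<'E'
from rig import bot
from h import *
d=bot.snapshot("wrist"); cv2.imwrite("pics/w1.png",d["img"][:,:,::-1])
for o in (-60,0,60): print(proj(d,bar(.15)+o*EY).round())
E
```

```text
[320. 364.]
[320. 264.]
[320. 146.]
```

View pics/w1.png

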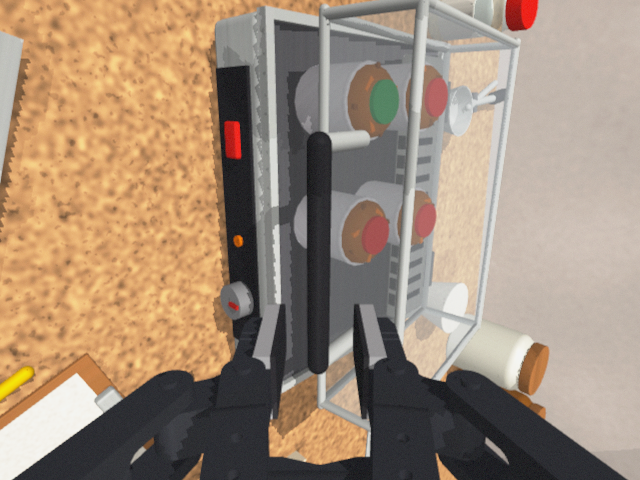

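The wrist view shows the round bar at column 318, rows 135–372, centred between the fingers and where predicted (320, 146–364). Approach and lift.

To row units: 8.61 cm / 50 = 0.1722, 8 cm / 50 = 0.16, 0.08 rad / 3.1416 = 0.0255.

>>> carry_out(
  increments=[
    [[0.4,0.038,-0.0028,-0.038,0,0,0],[0.4,0.076,-0.0056,-0.076,0,0,0],[0.4,0.1128,-0.0084,-0.1132,0,0,0],[0.4,0.1128,-0.0084,-0.1132,0,0,0],[0.4,0.1128,-0.0084,-0.1132,0,0,0],[0.4,0.12,-0.009,-0.092,0,0.0041,0],[0.4,0.1278,-0.0096,-0.0682,0.0006,0.0086,0],[0.4,0.138,-0.0104,-0.046,0.001,0.0127,0],[0.4,0.1478,-0.011,-0.0252,0.0013,0.0172,0],[0.4,0.16,-0.012,-0.004,0.0016,0.0213,0],[0.4,0.1722,-0.0128,0.0152,0.0019,0.0255,0]],
  ],
)

```text
t: 3.52
position: [486.7, 40.5, 180.0]
ee_rot: [[0.073, 0.765, 0.639], [0.997, -0.055, -0.048], [-0.002, 0.641, -0.767]]
ft_force: [-8.5, 1.6, -0.0]
gripper_width: 26.0
grasp_force: 3.7
```

To row units: 11.2 cm / 50 = 0.224, 10.1 cm / 50 = 0.202, 0.002 rad / 3.1416 = 0.0006.

>>> carry_out(
  increments=[
    [[0.4,0.014,-0.001,0.02,0.0003,0.0041,0],[0.4,0.0288,-0.0022,0.0374,0.0006,0.0086,0],[0.4,0.045,-0.0034,0.055,0.001,0.0127,0],[0.4,0.0618,-0.0046,0.0714,0.0013,0.0172,0],[0.4,0.08,-0.006,0.087,0.0016,0.0213,0],[0.4,0.0982,-0.0074,0.1016,0.0019,0.0255,0],[0.4,0.118,-0.0088,0.115,0.0022,0.0299,0],[0.4,0.1376,-0.0104,0.1274,0.0025,0.0341,0],[0.4,0.1586,-0.012,0.1384,0.0029,0.0382,0],[0.4,0.1798,-0.0136,0.1486,0.0032,0.0427,0],[0.4,0.202,-0.0152,0.157,0.0035,0.0468,0],[0.4,0.224,-0.0168,0.165,0.0038,0.0512,0],[0.4,0.224,-0.0168,0.165,0.0038,0.0512,0],[0.4,0.224,-0.0168,0.165,0.0038,0.0512,0]],
  ],
)

```text
t: 5.28
position: [603.5, 32.5, 266.6]
ee_rot: [[0.075, 0.852, 0.518], [0.997, -0.064, -0.039], [-0.0, 0.519, -0.855]]
ft_force: [0.4, -0.5, -0.7]
gripper_width: 25.9
grasp_force: 0.0
```

To row units: 9.35 cm / 50 = 0.187, 8.2 cm / 50 = 0.164, 0.107 rad / 3.1416 = 0.0341.

>>> carry_out(
  increments=[
    [[0.4,0.023,-0.0018,0.006,0.0003,0.0041,0],[0.4,0.0458,-0.0034,0.0114,0.0006,0.0086,0],[0.4,0.069,-0.0052,0.0148,0.001,0.0127,0],[0.4,0.0926,-0.007,0.0176,0.0013,0.0172,0],[0.4,0.116,-0.0088,0.0184,0.0016,0.0213,0],[0.4,0.14,-0.0106,0.0184,0.0019,0.0255,0],[0.4,0.164,-0.0122,0.0166,0.0022,0.0299,0],[0.4,0.187,-0.014,0.014,0.0025,0.0341,0],[0.4,0.187,-0.014,0.014,0.0025,0.0341,0],[0.4,0.187,-0.014,0.014,0.0025,0.0341,0],[0.4,0.187,-0.014,0.014,0.0025,0.0341,0]],
  ],
)

```text
t: 6.65
position: [697.1, 25.4, 273.0]
ee_rot: [[0.075, 0.903, 0.422], [0.997, -0.068, -0.032], [-0.0, 0.424, -0.906]]
ft_force: [1.0, -1.1, -0.2]
gripper_width: 25.7
grasp_force: 0.0
```

```bash
python3 - <<'E'
from rig import bot
from h import *
d=bot.snapshot("scene"); cv2.imwrite("pics/s2.png",d["img"][:,:,::-1]);np.savez("s2.npz",**d)
cv2.imwrite("pics/s2c.png",cv2.resize(d["img"][60:300,200:440,::-1],None,fx=2.5,fy=2.5))
print(bot.get_state()["position"])
for a in (1.4,1.5,1.57,1.65): print(a,[proj(d,bar(a)+o*EY).round(1) for o in (-60,60)])
E
```

```text
[697.07832639  25.31418993 273.00935014]
1.4 [array([289. , 202.1]), array([337.8, 198.1])]
1.5 [array([289.6, 209.4]), array([339. , 205.3])]
1.57 [array([290.1, 214.9]), array([339.7, 210.7])]
1.65 [array([290.7, 221.5]), array([340.6, 217.2])]
```

View pics/s2c.png

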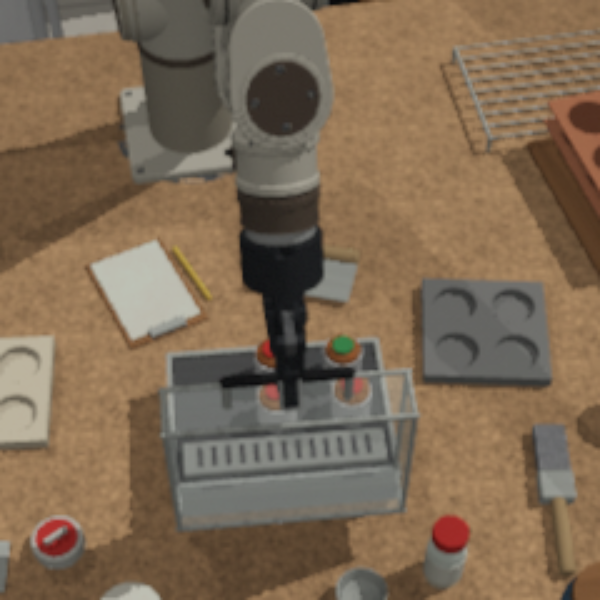

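The scene crop shows the cover upright, bar at pixels (289,213)–(342,209), i.e. ≈1.55 rad. Withdraw.

To row units: -36 cm / 50 = -0.72, -3.4 cm / 50 = -0.068, -0.44 rad / 3.1416 = -0.1401.

>>> carry_out(
  increments=[
    [[0.4,-0.022,0.002,0.048,0,0,0],[0.4,-0.044,0.004,0.096,0,0,0],[0.4,-0.068,0.005,0.144,0,0,0],[0.4,-0.18,0.005,0.16,0,0,0],[-0.4,-0.3,0.005,0.16,0,0,0],[-0.4,-0.42,0.005,0.12,-0.0095,-0.1401,0],[-0.4,-0.54,0.005,0.04,-0.0095,-0.1401,0],[-0.4,-0.66,0.005,0,-0.0095,-0.1401,0],[-0.4,-0.72,0.005,0,-0.0095,-0.1401,0],[-0.4,-0.72,0.005,0,-0.0095,-0.1401,0],[-0.4,-0.72,0.005,0,-0.0095,-0.1401,0],[-0.4,-0.72,0.005,0,-0.0095,-0.1401,0]],
  ],
)

```text
t: 8.2
position: [338.8, 28.0, 274.3]
ee_rot: [[0.075, 0.636, 0.768], [0.997, -0.051, -0.056], [0.003, 0.77, -0.638]]
ft_force: [0.8, -0.4, 0.4]
gripper_width: 59.5
grasp_force: 0.0
```

```bash
python3 - <<'E'
from rig import bot
from h import *
d=bot.snapshot("top"); s=bot.snapshot("scene"); w=bot.snapshot("wrist")
np.savez("top3.npz",**d); np.savez("w3.npz",**w);np.savez("s3.npz",**s)
cv2.imwrite("pics/t3.png",np.hstack([cv2.resize(d["img"][200:400,110:530,::-1],None,fx=1.9,fy=1.9)]))
print("top",*tags(d,118,(240,235,375,330)),sep="\n"); print("scene",*tags(s,118,(250,180,370,250)),sep="\n"); print("wr",*tags(w,118,None),sep="\n")
print(bot.get_state()["position"],bot.get_state()["ee_rot"].round(3))
E
```

```text
top
('g', 268, 291, 98.0, array([523.5, 117.3]))
('r', 308, 295, 98.0, array([514.5,  36.3]))
('r', 311, 266, 98.0, array([574.4,  29.5]))
('r', 269, 263, 96.5, array([581.6, 116. ]))
scene
('g', 337, 197, 40.0, array([521.1, 118.8]))
('r', 310, 216, 40.0, array([572.6,  31. ]))
('r', 309, 199, 37.0, array([512.5,  37.4]))
wr
('g', 312, 71, 539.5, array([522.3, 118.6]))
('r', 425, 11, 548.0, array([722.6, 174.7]))
('r', 310, 169, 441.0, array([513.6,  37.3]))
('r', 353, 71, 391.5, array([580.8, 117. ]))
('r', 202, 101, 336.0, array([410.1, 103. ]))
('r', 337, 325, 328.5, array([ 543. , -140.1]))
('r', 350, 164, 320.5, array([573.6,  30.7]))
[338.24851835  27.55374926 272.69671285] [[ 0.076  0.638  0.766]
 [ 0.997 -0.05  -0.057]
 [ 0.002  0.768 -0.64 ]]
```

View pics/t3.png

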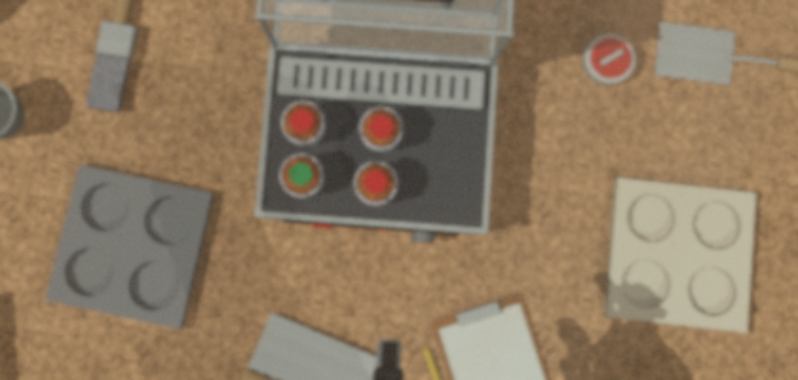

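The top view shows the cover up, four muffins (green front-left; reds elsewhere), and the recesses of both carriers clearly. Check carriers via recess centres.

```bash
python3 - <<'E'
from h import *
np.set_printoptions(suppress=True,precision=1)
d=dict(np.load("top3.npz")); d0=dict(np.load("top0.npz"))
C={"grey":((450.,322.5),-12.8),"cream":((435.8,-313.8),-6.8)}
px={"grey":[(164.7,308.4),(199.5,315.8),(156.3,342.6),(190.5,350)],"cream":[(110+652/1.9,200+217/1.9),(110+717/1.9,200+225/1.9),(110+646/1.9,200+283/1.9),(110+712/1.9,200+291/1.9)]}
for n,((x,y),t) in C.items():
    t=np.radians(t); M=np.array([[np.cos(t),-np.sin(t)],[np.sin(t),np.cos(t)]])
    for L in ((38,38),(38,-38),(-38,38),(-38,-38)): print(n,L,M@L+(x,y))
    q=cast(d,px[n],14)[:,:2]; print(" seen",q.tolist(),q.mean(0))
s=dict(np.load("scene0.npz")); hsv=cv2.cvtColor(s["img"],cv2.COLOR_RGB2HSV)
for n,b,m in (("grey",(362,165,430,222),cv2.inRange(hsv,(0,0,0),(180,60,140))),("cream",(158,188,230,245),cv2.inRange(hsv,(0,0,150),(180,70,255)))):
    c=big(m,b)[0]; print(n,cv2.contourArea(c),cv2.minAreaRect(cast(s,c[:,0],16)[:,:2].astype(np.float32)))
E
```

```text
grey (38, 38) [495.5 351.1]
grey (38, -38) [478.6 277. ]
grey (-38, 38) [421.4 368. ]
grey (-38, -38) [404.5 293.9]
 seen [[495.9243135561125, 352.49543593774973], [478.96753659152836, 275.1316373541845], [421.23811899146256, 369.07149879932786], [404.58806047928437, 293.61054142676454]] [450.2 322.6]
cream (38, 38) [ 478.  -280.6]
cream (38, -38) [ 469. -356.]
cream (-38, 38) [ 402.6 -271.6]
cream (-38, -38) [ 393.6 -347. ]
 seen [[477.65896140689995, -284.1797062052578], [467.7973826925444, -358.9029775444033], [402.2022123535991, -273.952696057582], [392.5151075883682, -349.2232972225434]] [ 435.  -316.6]
grey 1969.0 ((453.93408203125, 321.9608459472656), (161.17315673828125, 169.55206298828125), 77.54296112060547)
cream 2089.5 ((433.47100830078125, -313.7808532714844), (161.67654418945312, 160.88223266601562), 83.09357452392578)
```

```bash
python3 - <<'E'
from rig import bot
from h import *
np.set_printoptions(suppress=True,precision=3)
s=bot.get_state(); print(inc(np.array([337.3,27.8,272.5]),s["ee_rot"],np.array([513.6,37,190]),rot(np.pi/2,np.radians(85.7))))
E
```

```text
[17.63   0.92  -8.25  -0.632  0.733  1.462]
```

To row units: 17.6 cm / 50 = 0.352, -8.25 cm / 50 = -0.165, 1.462 rad / 3.1416 = 0.4654.

>>> carry_out(
  increments=[
    [[-0.5,0.08,0.0184,0,-0.0401,0.0468,0.0929],[-0.5,0.12,0.0184,0,-0.0805,0.0933,0.1862],[-0.5,0.16,0.0184,0,-0.1206,0.1401,0.2792],[-0.5,0.2,0.0184,0,-0.1611,0.1865,0.3724],[-0.5,0.24,0.0184,0,-0.2012,0.2333,0.4654],[-0.5,0.28,0.0184,0,-0.2012,0.2333,0.4654],[-0.5,0.32,0.0184,0,-0.2012,0.2333,0.4654],[-0.5,0.352,0.0184,0,-0.2012,0.2333,0.4654],[-0.5,0.352,0.0184,-0.08,-0.2012,0.2333,0.4654],[-0.5,0.352,0.0184,-0.165,-0.2012,0.2333,0.4654],[-0.5,0.352,0.0184,-0.165,-0.2012,0.2333,0.4654],[-0.5,0.352,0.0184,-0.165,-0.2012,0.2333,0.4654],[-0.5,0.352,0.0184,-0.165,-0.2012,0.2333,0.4654],[-0.5,0.352,0.0184,-0.165,-0.2012,0.2333,0.4654],[-0.5,0.352,0.0184,-0.165,-0.2012,0.2333,0.4654]],
  ],
)

```text
t: 10.22
position: [513.7, 36.9, 191.2]
ee_rot: [[-0.997, 0.075, 0.001], [0.075, 0.997, 0.002], [-0.0, 0.002, -1.0]]
ft_force: [-0.6, -0.5, -0.2]
gripper_width: 64.0
grasp_force: 0.0
```

```bash
python3 - <<'E'
from rig import bot
from h import *
d=bot.snapshot("scene"); w=bot.snapshot("wrist"); cv2.imwrite("pics/w4.png",w["img"][:,:,::-1])
print("scene",*tags(d,118,(250,180,370,250)),sep="\n"); print("wr",*tags(w,118,None),sep="\n")
s=bot.get_state(); print(s["position"],s["ee_rot"].round(3),s["joint_positions"].round(1),s["gripper_width"])
E
```

```text
scene
('g', 337, 198, 39.0, array([521.4, 118.6]))
('r', 310, 216, 37.5, array([572.3,  30.8]))
('r', 309, 199, 37.0, array([512.5,  37.4]))
wr
('g', 470, 262, 1571.5, array([522.2, 118.4]))
('r', 321, 257, 1531.5, array([513.2,  37.2]))
('r', 23, 399, 1475.0, array([ 592.4, -151.7]))
('r', 317, 353, 1250.0, array([573.2,  30.7]))
('r', 473, 350, 555.0, array([577.8, 122.1]))
('r', 403, 151, 223.5, array([459.5,  82.5]))
[513.4705175   36.91745171 190.668164  ] [[-0.997  0.075 -0.   ]
 [ 0.075  0.997  0.001]
 [ 0.001  0.001 -1.   ]] [ 4.1 16.7 -2.  71.4  0.1  8.3] 64.07789001731769
```

View pics/w4.png

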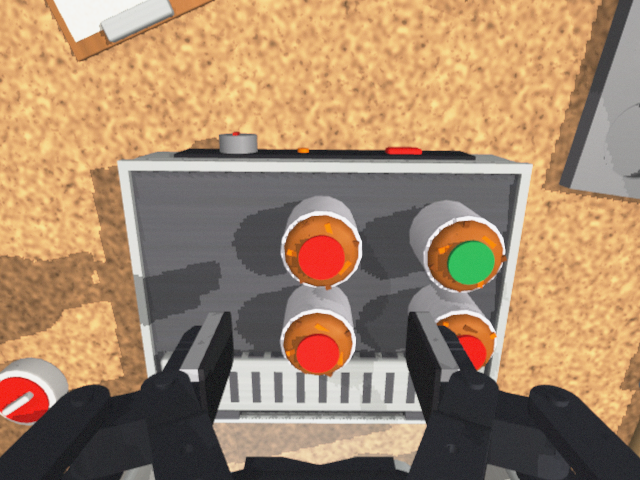

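The wrist view shows the front-middle red muffin centred between the open fingers in y (column 321), 64 mm opening. Descend and grip.

To row units: -11.5 cm / 50 = -0.23, -10 cm / 50 = -0.2.

>>> carry_out(
  increments=[
    [[-0.5,0,0,-0.08,0,0,0],[-0.5,0,0,-0.16,0,0,0],[-0.5,0,0,-0.23,0,0,0],[-0.5,0,0,-0.23,0,0,0],[0.3,0,0,-0.23,0,0,0],[0.3,0,0,-0.23,0,0,0],[0.3,0,0,-0.23,0,0,0],[0.3,0,0,-0.23,0,0,0],[0.3,0,0,-0.2,0,0,0],[0.3,0,0,-0.12,0,0,0],[0.3,0,0,-0.04,0,0,0],[0.3,0,0,0,0,0,0],[0.3,0,0,0,0,0,0]],
  ],
  newtons=40,
)

```text
t: 11.95
position: [514.5, 37.0, 192.3]
ee_rot: [[-0.997, 0.075, 0.003], [0.075, 0.997, 0.002], [-0.003, 0.002, -1.0]]
ft_force: [0.8, -0.5, -1.4]
gripper_width: 45.0
grasp_force: 41.1
```

To row units: 31.45 cm / 50 = 0.629, -1.79 cm / 50 = -0.0358.

>>> carry_out(
  increments=[
    [[0.3,0,0.1,0,0,0,0],[0.3,-0.01,0.2,0,0,0,0],[0.3,-0.02,0.3,0,0,0,0],[0.3,-0.03,0.4,0,0,0,0],[0.3,-0.0358,0.5,0,0,0,0],[0.3,-0.0358,0.58,-0.04,0,0,0],[0.3,-0.0358,0.629,-0.12,0,0,0],[0.3,-0.0358,0.629,-0.2,0,0,0],[0.3,-0.0358,0.629,-0.26,0,0,0],[0.3,-0.0358,0.629,-0.26,0,0,0],[0.3,-0.0358,0.629,-0.26,0,0,0]],
  ],
)

```text
t: 13.32
position: [495.7, 351.5, 60.5]
ee_rot: [[-0.997, 0.075, -0.002], [0.075, 0.997, 0.002], [0.002, 0.001, -1.0]]
ft_force: [0.4, 0.2, -0.9]
gripper_width: 45.2
grasp_force: 41.3
```

```bash
python3 - <<'E'
from rig import bot
from h import *
w=bot.snapshot("wrist"); cv2.imwrite("pics/w5.png",w["img"][:,:,::-1])
s=bot.get_state(); z=s["position"][2]; print(s["position"],s["gripper_width"],s["grasp_force"],proj(w,[495.7,351.5,16]))
print(*[x for x in tags(w,z-11+54,None)],sep="\n")
E
```

```text
[496.34116975 351.88540057  61.32549076] 44.96628262929773 41.33080780506134 [320.76937748 278.76289255]
('r', 319, 394, 5372.0, array([492.4, 350.9]))
```

View pics/w5.png

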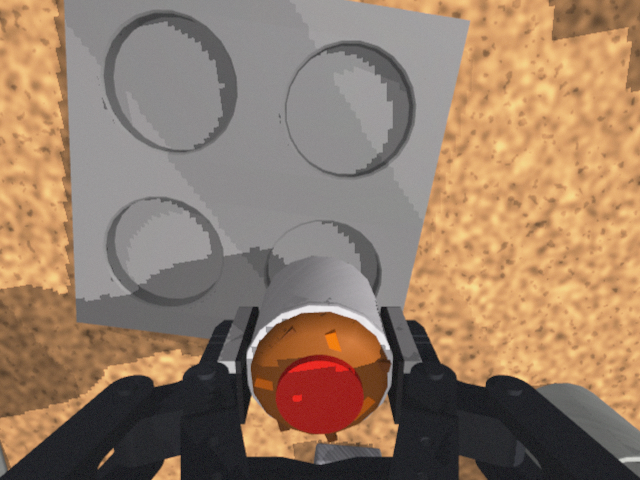

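The wrist view shows the cup held upright, its recess centred at about (324,276), slightly right/up of prediction (321,279): shift −1 mm x, +1.5 mm y, and lower.

To row units: -4.2 cm / 50 = -0.084, -1.5 cm / 50 = -0.03.

>>> carry_out(
  increments=[
    [[0.3,-0.002,0.003,-0.03,0,0,0],[0.3,-0.002,0.003,-0.06,0,0,0],[0.3,-0.002,0.003,-0.084,0,0,0],[0.3,-0.002,0.003,-0.084,0,0,0],[0.3,-0.002,0.003,-0.084,0,0,0]],
  ],
)

```text
t: 14.0
position: [494.2, 352.8, 18.1]
ee_rot: [[-0.997, 0.075, -0.002], [0.075, 0.997, 0.001], [0.002, 0.001, -1.0]]
ft_force: [-1.9, -1.5, 4.5]
gripper_width: 44.8
grasp_force: 42.5
```

To row units: -32.24 cm / 50 = -0.6448, 17.2 cm / 50 = 0.344.

>>> carry_out(
  increments=[
    [[-0.4,0,0,0,0,0,0],[-0.4,0,0,0,0,0,0],[-0.4,0,0,0,0,0,0],[-0.4,0,0,0.06,0,0,0],[-0.4,0,0,0.16,0,0,0],[-0.4,0,0,0.26,0,0,0],[-0.4,0.02,-0.1,0.34,0,0,0],[-0.4,0.06,-0.2,0.344,0,0,0],[-0.5,0.08,-0.32,0.344,0,0,0],[-0.5,0.1,-0.44,0.344,0,0,0],[-0.5,0.14,-0.56,0.344,0,0,0],[-0.5,0.1572,-0.6448,0.344,0,0,0],[-0.5,0.1572,-0.6448,0.344,0,0,0],[-0.5,0.1572,-0.6448,0.344,0,0,0],[-0.5,0.1572,-0.6448,0.344,0,0,0]],
  ],
)

```text
t: 15.88
position: [572.8, 31.9, 190.0]
ee_rot: [[-0.997, 0.073, -0.002], [0.073, 0.997, 0.002], [0.002, 0.001, -1.0]]
ft_force: [-0.1, -0.8, 0.0]
gripper_width: 64.2
grasp_force: 0.0
```

```bash
cat > look.py <<'E'
from rig import bot
from h import *
t=bot.snapshot("top"); d=bot.snapshot("scene"); w=bot.snapshot("wrist")
print("deck scene",*tags(d,118,(250,180,370,250)),sep="\n "); print("deck wrist",*tags(w,118,None),sep="\n ")
print("grey top",*tags(t,60,(125,275,235,385)),"cream top",*tags(t,60,(415,280,525,385)),sep="\n ")
print("grey scene",*tags(d,60,(360,160,432,225)),"cream scene",*tags(d,60,(155,180,235,250)),sep="\n ")
s=bot.get_state(); print(s["t"],s["position"],s["gripper_width"])
cv2.imwrite("pics/last_t.png",t["img"][:,:,::-1])
E
python3 look.py
```

```text
deck scene
 ('g', 337, 198, 39.0, array([521.4, 118.6]))
 ('r', 310, 216, 40.0, array([572.6,  31. ]))
deck wrist
 ('g', 486, 152, 2003.5, array([522.1, 118.4]))
 ('r', 477, 261, 1581.0, array([580.4, 116.8]))
 ('r', 318, 259, 1547.5, array([573.2,  30.6]))
 ('r', 15, 343, 1152.0, array([ 612.6, -149. ]))
 ('r', 412, 57, 129.0, array([475.4,  81.7]))
grey top
 ('r', 160, 308, 87.0, array([494.3, 351.1]))
 cream top
grey scene
 ('r', 408, 191, 36.0, array([491.8, 352.8]))
 cream scene
16.025 [572.88298694  31.82454178 190.03133321] 64.17084047886966
```

To row units: 26.34 cm / 50 = 0.5268, -16.9 cm / 50 = -0.338.

>>> carry_out(
  increments=[
    [[-0.5,0,0,-0.08,0,0,0],[-0.5,0,0,-0.16,0,0,0],[-0.5,0,0,-0.23,0,0,0],[-0.5,0,0,-0.23,0,0,0],[0.3,0,0,-0.23,0,0,0],[0.3,0,0,-0.23,0,0,0],[0.3,0,0,-0.23,0,0,0],[0.3,0,0,-0.23,0,0,0],[0.3,0,0,-0.2,0,0,0],[0.3,0,0,-0.1,0,0,0],[0.3,0,0,0,0,0,0],[0.3,-0.06,0.08,0,0,0,0],[0.3,-0.12,0.18,0,0,0,0],[0.3,-0.18,0.28,0,0,0,0],[0.3,-0.24,0.38,0,0,0,0],[0.3,-0.3,0.46,-0.04,0,0,0],[0.3,-0.338,0.5268,-0.12,0,0,0],[0.3,-0.338,0.5268,-0.2,0,0,0],[0.3,-0.338,0.5268,-0.26,0,0,0],[0.3,-0.338,0.5268,-0.26,0,0,0]],
  ],
)

```text
t: 18.52
position: [401.9, 292.6, 58.2]
ee_rot: [[-0.997, 0.074, -0.007], [0.074, 0.997, -0.002], [0.006, -0.003, -1.0]]
ft_force: [-0.4, -0.2, -1.2]
gripper_width: 44.8
grasp_force: 41.3
```

```bash
cat > held.py <<'E'
from rig import bot
from h import *
import sys
w=bot.snapshot("wrist"); s=bot.get_state(); z=s["position"][2]; print(s["t"],s["position"],s["gripper_width"],s["grasp_force"])
x=[float(a) for a in sys.argv[1:3]]; u,v=proj(w,x+[16]); print("pred recess px",u,v)
print(*[x for x in tags(w,z-11+54,None)],sep="\n")
E
python3 held.py 404.5 294
```

```text
18.575 [403.43727735 293.4241729   59.87987872] 44.88635769409746 41.28690719604492
pred recess px 324.5482708955501 285.72487895620134
('r', 319, 395, 5371.5, array([398.5, 292.2]))
```

To row units: -17.72 cm / 50 = -0.3544, 17.65 cm / 50 = 0.353.

>>> carry_out(
  increments=[
    [[0.3,0,0,-0.03,0,0,0],[0.3,0,0,-0.06,0,0,0],[0.3,0,0,-0.084,0,0,0],[0.3,0,0,-0.084,0,0,0],[0.3,0,0,-0.084,0,0,0],[-0.4,0,0,-0.084,0,0,0],[-0.4,0,0,-0.084,0,0,0],[-0.4,0,0,-0.084,0,0,0],[-0.4,0,0,-0.02,0,0,0],[-0.4,0,0,0.08,0,0,0],[-0.4,0,0,0.18,0,0,0],[-0.4,0.06,-0.06,0.26,0,0,0],[-0.4,0.14,-0.14,0.26,0,0,0],[-0.5,0.22,-0.22,0.26,0,0,0],[-0.5,0.3,-0.3,0.26,0,0,0],[-0.5,0.353,-0.3544,0.26,0,0,0],[-0.5,0.353,-0.3544,0.26,0,0,0],[-0.5,0.353,-0.3544,0.26,0,0,0],[-0.5,0.353,-0.3544,0.26,0,0,0]],
  ],
)

```text
t: 20.95
position: [579.8, 117.7, 190.1]
ee_rot: [[-0.997, 0.073, -0.002], [0.073, 0.997, 0.002], [0.002, 0.001, -1.0]]
ft_force: [-0.0, 0.4, 1.1]
gripper_width: 63.9
grasp_force: 0.0
```

```bash
python3 look.py
```

```text
deck scene
 ('g', 337, 198, 39.0, array([521.4, 118.6]))
deck wrist
 ('g', 313, 151, 1953.0, array([522.3, 118.2]))
 ('r', 319, 259, 1551.0, array([580.5, 116.7]))
 ('r', 277, 55, 111.0, array([477.3, 104.5]))
grey top
 ('r', 187, 351, 90.0, array([404. , 291.9]))
 ('r', 160, 308, 88.0, array([494.4, 351. ]))
 cream top
grey scene
 ('r', 408, 191, 36.0, array([491.8, 352.8]))
 ('r', 382, 172, 28.5, array([401.6, 293.5]))
 cream scene
21.1 [580.01992901 117.70710835 190.26116813] 64.08452149024023
```

To row units: 15.95 cm / 50 = 0.319, -10.23 cm / 50 = -0.2046.

>>> carry_out(
  increments=[
    [[-0.5,0,0,-0.08,0,0,0],[-0.5,0,0,-0.16,0,0,0],[-0.5,0,0,-0.23,0,0,0],[-0.5,0,0,-0.23,0,0,0],[0.3,0,0,-0.23,0,0,0],[0.3,0,0,-0.23,0,0,0],[0.3,0,0,-0.23,0,0,0],[0.3,0,0,-0.23,0,0,0],[0.3,0,0,-0.2,0,0,0],[0.3,0,0,-0.1,0,0,0],[0.3,0,0,0,0,0,0],[0.3,-0.06,0.08,0,0,0,0],[0.3,-0.12,0.16,0,0,0,0],[0.3,-0.16,0.24,0,0,0,0],[0.3,-0.2046,0.319,0,0,0,0],[0.3,-0.2046,0.319,-0.08,0,0,0],[0.3,-0.2046,0.319,-0.16,0,0,0],[0.3,-0.2046,0.319,-0.22,0,0,0],[0.3,-0.2046,0.319,-0.26,0,0,0],[0.3,-0.2046,0.319,-0.26,0,0,0]],
  ],
)

```text
t: 23.6
position: [476.7, 275.3, 58.6]
ee_rot: [[-0.997, 0.075, -0.006], [0.075, 0.997, -0.001], [0.006, -0.001, -1.0]]
ft_force: [1.1, -0.5, -1.0]
gripper_width: 44.7
grasp_force: 41.3
```

```bash
python3 held.py 478.5 276.3
```

```text
23.65 [477.79976871 275.94038585  59.93510236] 44.453263323544654 41.28675699234009
pred recess px 323.4035026308589 283.8719636227004
('r', 319, 394, 5371.5, array([473.3, 274.9]))
('r', 360, 119, 4878.0, array([400.6, 289.3]))
('r', 523, 351, 3047.5, array([463.4, 330.4]))
```

>>> carry_out(
  increments=[
    [[0.3,0,0,-0.03,0,0,0],[0.3,0,0,-0.06,0,0,0],[0.3,0,0,-0.084,0,0,0],[0.3,0,0,-0.084,0,0,0],[0.3,0,0,-0.084,0,0,0],[-0.4,0,0,-0.084,0,0,0],[-0.4,0,0,-0.084,0,0,0],[-0.4,0,0,-0.084,0,0,0],[-0.4,0,0,-0.02,0,0,0],[-0.4,0,0,0.08,0,0,0],[-0.4,0,0,0.18,0,0,0],[-0.4,0.02,-0.06,0.26,0,0,0],[-0.4,0.04,-0.14,0.26,0,0,0],[-0.5,0.06,-0.22,0.26,0,0,0],[-0.5,0.0876,-0.316,0.26,0,0,0],[-0.5,0.0876,-0.316,0.26,0,0,0],[-0.5,0.0876,-0.316,0.26,0,0,0],[-0.5,0.0876,-0.316,0.26,0,0,0]],
  ],
)

```text
t: 25.9
position: [521.7, 119.3, 190.0]
ee_rot: [[-0.997, 0.073, -0.002], [0.073, 0.997, 0.002], [0.002, 0.001, -1.0]]
ft_force: [-0.8, -0.8, 0.2]
gripper_width: 64.0
grasp_force: 0.0
```

```bash
python3 look.py
```

```text
deck scene
 ('g', 337, 198, 39.0, array([521.4, 118.6]))
deck wrist
 ('g', 319, 260, 1562.0, array([522.3, 118.3]))
 ('r', 562, 142, 1266.0, array([468.9, 243.3]))
 ('r', 605, 15, 1239.0, array([412.9, 256.7]))
 ('r', 285, 148, 212.0, array([461.8, 105.7]))
grey top
 ('r', 187, 351, 91.0, array([403.8, 291.8]))
 ('r', 196, 315, 90.5, array([477.9, 274.7]))
 ('r', 160, 308, 87.0, array([494.1, 350.9]))
 cream top
grey scene
 ('r', 408, 191, 36.0, array([491.8, 352.8]))
 ('r', 383, 190, 36.0, array([474.5, 275.8]))
 ('r', 382, 172, 29.5, array([401.9, 293.4]))
 cream scene
26.05 [521.7951255  119.24367832 189.98014658] 63.8510409647101
```

To row units: -40.03 cm / 50 = -0.8006, -4.48 cm / 50 = -0.0896.

>>> carry_out(
  increments=[
    [[-0.5,0,0,-0.08,0,0,0],[-0.5,0,0,-0.16,0,0,0],[-0.5,0,0,-0.23,0,0,0],[-0.5,0,0,-0.23,0,0,0],[0.3,0,0,-0.23,0,0,0],[0.3,0,0,-0.23,0,0,0],[0.3,0,0,-0.23,0,0,0],[0.3,0,0,-0.23,0,0,0],[0.3,0,0,-0.2,0,0,0],[0.3,0,0,-0.1,0,0,0],[0.3,0,0,0,0,0,0],[0.3,-0.02,-0.1,0,0,0,0],[0.3,-0.04,-0.2,0,0,0,0],[0.3,-0.06,-0.3,0,0,0,0],[0.3,-0.08,-0.4,0,0,0,0],[0.3,-0.0896,-0.5,0,0,0,0],[0.3,-0.0896,-0.6,0,0,0,0],[0.3,-0.0896,-0.7,0,0,0,0],[0.3,-0.0896,-0.8006,-0.08,0,0,0],[0.3,-0.0896,-0.8006,-0.16,0,0,0]],
  ],
)

```text
t: 28.55
position: [477.5, -286.1, 110.2]
ee_rot: [[-0.997, 0.08, 0.001], [0.08, 0.997, -0.001], [-0.001, -0.001, -1.0]]
ft_force: [0.3, 1.0, -1.4]
gripper_width: 44.7
grasp_force: 41.5
```

To row units: -5 cm / 50 = -0.1, -2.5 cm / 50 = -0.05.

>>> carry_out(
  increments=[
    [[0.3,0,0,-0.05,0,0,0],[0.3,0,0,-0.1,0,0,0],[0.3,0,0,-0.1,0,0,0],[0.3,0,0,-0.1,0,0,0]],
  ],
)

```text
t: 29.05
position: [477.8, -282.4, 61.1]
ee_rot: [[-0.997, 0.075, -0.001], [0.075, 0.997, 0.001], [0.001, 0.001, -1.0]]
ft_force: [0.1, -0.2, -0.3]
gripper_width: 45.1
grasp_force: 41.5
```

```bash
python3 - <<'E'
from rig import bot
from h import *
w=bot.snapshot("wrist"); cv2.imwrite("pics/w9.png",w["img"][:,:,::-1])
print(proj(w,[477.5,-282,16]),proj(w,[402.2,-273,16]),proj(w,[468,-357.5,16]))
E
python3 held.py 477.5 -282
```

```text
[321.59653295 277.45494804] [329.94842209 113.33241467] [163.01262832 269.97515833]
29.15 [ 478.301727   -282.59314931   61.66061082] 45.14842293627938 41.496098041534424
pred recess px 321.9634288449938 276.2765353139972
('g', 319, 396, 5380.0, array([ 475.9, -283.2]))
```

View pics/w9.png

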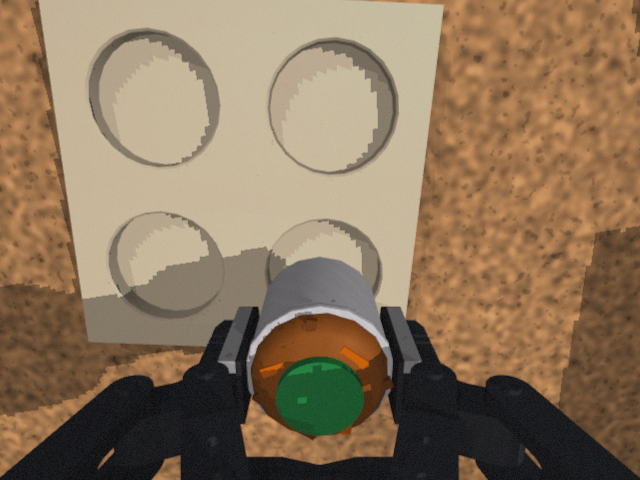

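The view shows the green cup held upright, its recess centred ≈(324,275) vs predicted (322,277): shift −1 mm x, +1 mm y, lower and release, then retreat.

>>> carry_out(
  increments=[
    [[0.3,-0.002,0.0024,-0.03,0,0,0],[0.3,-0.002,0.0024,-0.06,0,0,0],[0.3,-0.002,0.0024,-0.084,0,0,0],[0.3,-0.002,0.0024,-0.084,0,0,0],[0.3,-0.002,0.0024,-0.084,0,0,0],[-0.4,-0.002,0.0024,-0.084,0,0,0],[-0.4,-0.002,0.0024,-0.084,0,0,0],[-0.4,-0.002,0.0024,-0.084,0,0,0],[-0.4,-0.002,0.0024,-0.02,0,0,0],[-0.4,-0.002,0.0024,0.08,0,0,0],[-0.4,-0.002,0.0024,0.18,0,0,0],[-0.4,-0.002,0.08,0.26,0,0,0],[-0.4,-0.002,0.18,0.3,0,0,0],[-0.4,-0.002,0.28,0.36,0,0,0],[-0.4,0,0.38,0.4,0,0,0],[-0.4,0,0.48,0.4,0,0,0],[-0.4,0,0.48,0.4,0,0,0],[-0.4,0,0.48,0.4,0,0,0]],
  ],
)

```text
t: 31.4
position: [477.1, -42.2, 259.9]
ee_rot: [[-0.997, 0.074, -0.002], [0.074, 0.997, 0.001], [0.002, 0.001, -1.0]]
ft_force: [-0.2, -0.2, -0.6]
gripper_width: 59.7
grasp_force: 0.0
```

```bash
python3 look.py; python3 - <<'E'
from rig import bot
from h import *
np.set_printoptions(suppress=True,precision=3)
s=bot.get_state(); R0=s["ee_rot"]; p0=np.array([477.5,-42,260.]); print(s["position"])
d=bot.snapshot("top"); im=d["img"]; P=cloud(d)
# depth-based tag heights in carriers
for u,v in ((187,351),(196,315),(160,308)): print(P[v-1:v+2,u-1:u+2,2].mean())
cv2.imwrite("pics/t10.png",cv2.resize(im[180:400,110:530,::-1],None,fx=1.9,fy=1.9))
rd=np.radians; a=1.55; R1=rot(rd(65)); g=bar(a)+19*R1[:,2]; pre=g-80*R1[:,2]
print("pre",pre,"g",g,inc(p0,R0,pre,R1)); print("pre->g",inc(pre,R1,g,R1))
for a in np.linspace(1.55,.785,10):
    R=rot(rd(45+20*(a-.15)/1.43)); print(round(a,3),inc(g,R1,bar(a)+19*R[:,2],R))
E
```

```text
deck scene
deck wrist
 ('g', 37, 223, 684.0, array([ 461.9, -240.4]))
 ('r', 142, 373, 599.5, array([ 589.4, -193.3]))
 ('r', 481, 178, 149.5, array([453.3,  67.6]))
grey top
 ('r', 196, 315, 89.5, array([477.8, 274.6]))
 ('r', 187, 351, 89.0, array([403.8, 292. ]))
 ('r', 160, 308, 88.5, array([494.1, 351.1]))
 cream top
 ('g', 458, 314, 89.0, array([ 476.3, -282.7]))
grey scene
 ('r', 408, 191, 36.0, array([491.8, 352.8]))
 ('r', 383, 190, 36.0, array([474.5, 275.8]))
 ('r', 382, 172, 30.5, array([401.6, 293.2]))
 cream scene
 ('g', 202, 216, 39.0, array([ 473.4, -281. ]))
31.55 [477.13512537 -43.20800397 259.6928783 ] 59.90559725278347
[477.135 -43.208 259.693]
62.61440616572861
62.348797042502106
61.445795760452356
pre [657.187  28.174 345.82 ] g [690.902  25.639 273.315] [17.969  7.017  8.582  0.313 -0.368 -1.543]
pre->g [ 3.371 -0.253 -7.25   0.     0.     0.   ]
1.55 [ 0.013 -0.001  0.006 -0.001 -0.007 -0.   ]
1.465 [-1.811  0.136  0.143 -0.002 -0.028  0.   ]
1.38 [-3.638  0.274  0.123 -0.004 -0.049 -0.   ]
1.295 [-5.455  0.41  -0.055 -0.005 -0.069  0.   ]
1.21 [-7.25   0.545 -0.389 -0.007 -0.09   0.   ]
1.125 [-9.008  0.677 -0.877 -0.008 -0.111  0.   ]
1.04 [-10.717   0.806  -1.515  -0.01   -0.131   0.   ]
0.955 [-12.365   0.93   -2.299  -0.011  -0.152   0.   ]
0.87 [-13.939   1.048  -3.221  -0.013  -0.173   0.   ]
0.785 [-15.427   1.16   -4.277  -0.015  -0.194   0.   ]
```

View pics/t10.png

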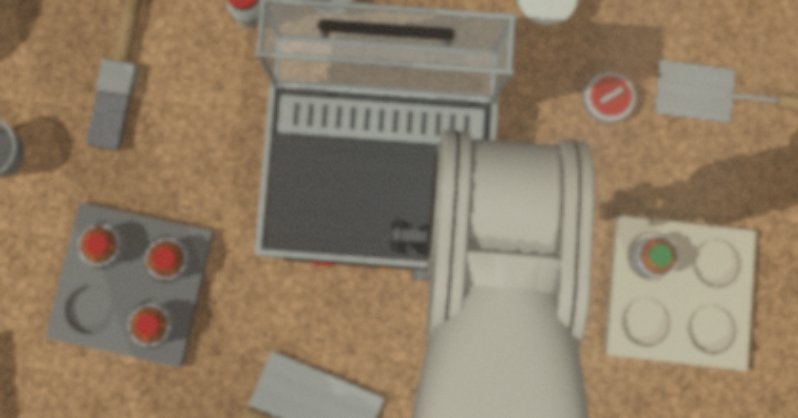

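All four muffins sit in recesses: reds at grey (97,244),(164,257),(148,325), green in cream (658,255); the deck is empty and the cover upright. Now bring the cover down.

To row units: 17.97 cm / 50 = 0.3594, 14 cm / 50 = 0.28, 0.03 rad / 3.1416 = 0.0095.

>>> carry_out(
  increments=[
    [[0.4,0,0.02,0.06,0.0095,-0.0127,-0.0541],[0.4,0,0.04,0.12,0.0223,-0.0255,-0.1082],[0.4,0,0.08,0.18,0.0318,-0.0382,-0.1623],[0.4,0.04,0.12,0.18,0.0446,-0.0509,-0.2196],[0.4,0.08,0.14,0.18,0.0541,-0.0637,-0.2737],[0.4,0.12,0.14,0.18,0.0668,-0.0796,-0.3279],[0.4,0.16,0.14,0.18,0.0764,-0.0923,-0.382],[0.4,0.2,0.14,0.18,0.0891,-0.105,-0.4361],[0.4,0.24,0.14,0.18,0.0996,-0.1171,-0.4912],[0.4,0.28,0.14,0.18,0.0996,-0.1171,-0.4912],[0.4,0.3594,0.1404,0.1716,0.0996,-0.1171,-0.4912],[0.4,0.3594,0.1404,0.1716,0.0996,-0.1171,-0.4912],[0.4,0.3594,0.1404,0.1716,0.0996,-0.1171,-0.4912],[0.4,0.3594,0.1404,0.1716,0.0996,-0.1171,-0.4912],[0.4,0.3594,0.1404,0.1716,0.0996,-0.1171,-0.4912]],
  ],
)

```text
t: 33.48
position: [656.5, 28.0, 346.6]
ee_rot: [[0.074, 0.903, 0.423], [0.997, -0.067, -0.032], [-0.001, 0.424, -0.906]]
ft_force: [-0.1, 0.5, 0.1]
gripper_width: 25.6
grasp_force: 0.0
```

```bash
python3 - <<'E'
from rig import bot
from h import *
w=bot.snapshot("wrist"); cv2.imwrite("pics/w11.png",w["img"][:,:,::-1])
for a in (1.5,1.55,1.6): print(a,[proj(w,bar(a)+o*EY).round(1) for o in (-60,60)])
s=bot.get_state(); print(s["position"],s["ee_rot"].round(3),s["gripper_width"])
E
```

```text
1.5 [array([302.3, 368. ]), array([299.6, 146.4])]
1.55 [array([319.6, 362.2]), array([320.2, 145.3])]
1.6 [array([335.6, 356.2]), array([339.1, 144.1])]
[656.53598298  28.08217451 346.55056893] [[ 0.074  0.903  0.423]
 [ 0.997 -0.067 -0.032]
 [-0.001  0.424 -0.906]] 25.668093924336105
```

View pics/w11.png

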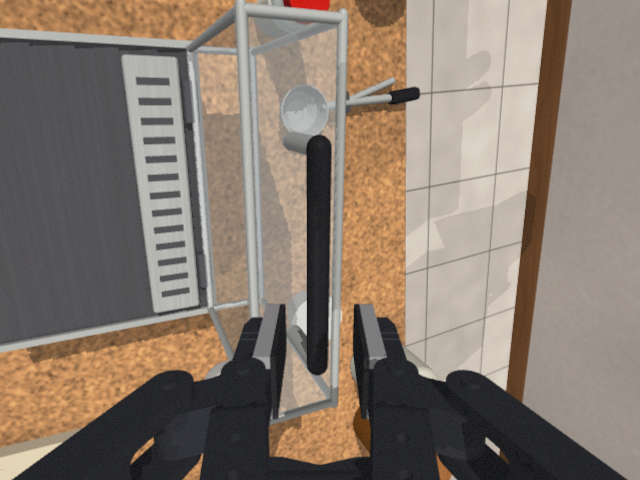

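The wrist view shows the bar at column 318, rows 137–373, centred between the fingers (cover ≈1.545 rad). Approach and lower.

To row units: -8.77 cm / 50 = -0.1754, -8.43 cm / 50 = -0.1686, -0.001 rad / 3.1416 = -0.0003.

>>> carry_out(
  increments=[
    [[0.4,0.022,-0.0016,-0.048,0,0,0],[0.4,0.044,-0.0034,-0.096,0,0,0],[0.4,0.0674,-0.005,-0.145,0,0,0],[0.4,0.0674,-0.005,-0.145,0,0,0],[0.4,0.0674,-0.005,-0.145,0,0,0],[0.4,0.05,-0.0038,-0.143,-0.0003,-0.0048,0],[0.4,0.0312,-0.0022,-0.1422,-0.0006,-0.0089,0],[0.4,0.013,-0.001,-0.1422,-0.001,-0.0121,0],[0.4,-0.0054,0.0004,-0.1426,-0.0013,-0.0156,0],[0.4,-0.0236,0.0018,-0.144,-0.0013,-0.0188,0],[0.4,-0.0416,0.0032,-0.1462,-0.0016,-0.022,0],[0.4,-0.0596,0.0044,-0.1492,-0.0019,-0.0255,0],[0.4,-0.0776,0.0058,-0.1528,-0.0022,-0.0286,0],[0.4,-0.0952,0.0072,-0.1574,-0.0022,-0.0318,0],[0.4,-0.1128,0.0086,-0.1626,-0.0025,-0.0353,0],[0.4,-0.13,0.0098,-0.1686,-0.0029,-0.0385,0],[0.4,-0.147,0.0112,-0.1754,-0.0032,-0.0417,0],[0.4,-0.147,0.0112,-0.1754,-0.0032,-0.0417,0]],
  ],
)

```text
t: 35.78
position: [583.0, 33.9, 259.5]
ee_rot: [[0.074, 0.839, 0.539], [0.997, -0.061, -0.041], [-0.001, 0.54, -0.842]]
ft_force: [1.2, 0.3, 3.7]
gripper_width: 25.4
grasp_force: 1.4
```

To row units: -4.71 cm / 50 = -0.0942, -3.22 cm / 50 = -0.0644, -0.063 rad / 3.1416 = -0.0201.

>>> carry_out(
  increments=[
    [[0.4,-0.0166,0.0012,-0.0076,0,-0.0032,0],[0.4,-0.033,0.0024,-0.0156,-0.0003,-0.0064,0],[0.4,-0.0488,0.0036,-0.0248,-0.0006,-0.0095,0],[0.4,-0.0644,0.0048,-0.0342,-0.001,-0.0134,0],[0.4,-0.0794,0.006,-0.0446,-0.0013,-0.0166,0],[0.4,-0.0942,0.007,-0.0552,-0.0016,-0.0201,0],[0.4,-0.0942,0.007,-0.0552,-0.0016,-0.0201,0],[0.4,-0.0942,0.007,-0.0552,-0.0016,-0.0201,0],[0.4,-0.0942,0.007,-0.0552,-0.0016,-0.0201,0]],
  ],
)

```text
t: 36.9
position: [535.9, 37.1, 229.6]
ee_rot: [[0.074, 0.806, 0.587], [0.997, -0.059, -0.045], [-0.002, 0.589, -0.808]]
ft_force: [-0.2, -0.4, 0.5]
gripper_width: 25.5
grasp_force: 0.0
```

```bash
python3 - <<'E'
from rig import bot
from h import *
w=bot.snapshot("wrist"); d=bot.snapshot("scene"); cv2.imwrite("pics/s12.png",cv2.resize(d["img"][150:290,240:390,::-1],None,fx=4,fy=4))
im=w["img"]; m=im.max(2)<40
for r in (160,200,240): print(r,np.flatnonzero(m[r])[[0,-1]] if m[r].any() else None)
for a in (.7,.75,.785,.82,.86): print(a,"wr",[proj(w,bar(a)+o*EY).round(1) for o in (0,60)],"sc(crop)",[((proj(d,bar(a)+o*EY)-(240,150))*4).round() for o in (-60,60)])
s=bot.get_state(); print(s["position"],s["ft_force"],s["grasp_force"])
E
```

```text
160 [325 339]
200 [ 47 325]
240 [ 56 321]
0.7 wr [array([268.6, 349.5]), array([261.4, 172.8])] sc(crop) [array([186.,  97.]), array([362.,  83.])]
0.75 wr [array([300.7, 351.2]), array([298.4, 173.4])] sc(crop) [array([186.,  99.]), array([364.,  85.])]
0.785 wr [array([323.5, 351.8]), array([324.7, 173.7])] sc(crop) [array([186., 101.]), array([365.,  87.])]
0.82 wr [array([346.3, 352. ]), array([351.1, 173.8])] sc(crop) [array([186., 104.]), array([367.,  89.])]
0.86 wr [array([372.4, 351.7]), array([381.1, 173.8])] sc(crop) [array([187., 107.]), array([368.,  93.])]
[536.17895114  37.16370617 229.96833704] [-2.78294121e-01 -1.01748711e+00  4.78658033e-04] 0.0
```

View pics/s12.png

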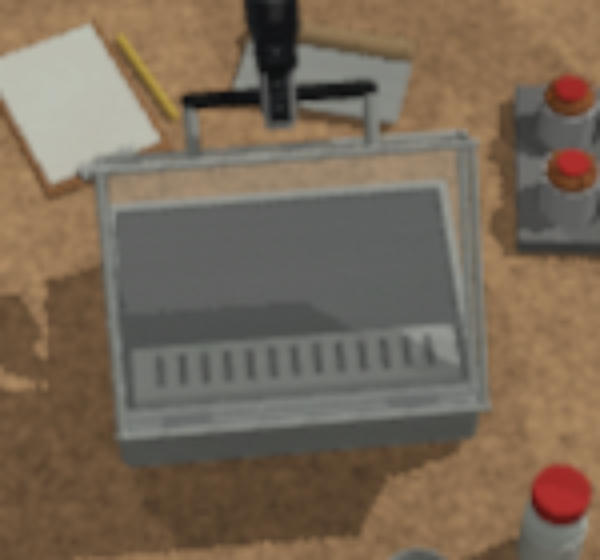

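The crop shows the cover half open, bar at (185,101)–(375,88), and the wrist columns (325–339) give ≈0.795 rad. Withdraw along the tool axis.

To row units: -16 cm / 50 = -0.32, 7.3 cm / 50 = 0.146.

>>> carry_out(
  increments=[
    [[0.4,-0.018,0.0014,0.024,0,0,0],[0.4,-0.036,0.0028,0.049,0,0,0],[0.4,-0.07,0.0054,0.096,0,0,0],[0.4,-0.106,0.008,0.146,0,0,0],[0.4,-0.2,0.008,0.18,0,0,0],[0.4,-0.28,0.008,0.18,0,0,0],[0.4,-0.32,0.008,0.18,0,0,0],[0.4,-0.32,0.008,0.18,0,0,0],[0.4,-0.32,0.008,0.18,0,0,0],[0.4,-0.32,0.008,0.18,0,0,0]],
  ],
)

```text
t: 38.25
position: [376.9, 41.2, 320.3]
ee_rot: [[0.074, 0.805, 0.588], [0.997, -0.059, -0.045], [-0.002, 0.59, -0.808]]
ft_force: [-0.2, -0.8, -1.7]
gripper_width: 25.7
grasp_force: 0.0
```

```bash
python3 look.py; python3 - <<'E'
from rig import bot
from h import *
d=bot.snapshot("top"); P=cloud(d); im=d["img"]
w=bot.snapshot("wrist"); m=(w["img"].max(2)<45)
for a in (.7,.785,.86): print(a,[proj(w,bar(a)+o*EY).round(1) for o in (0,30,60)])
for r in (140,160,180,200,220,240):
    q=np.flatnonzero(m[r]); print(r,q[(q>200)&(q<440)][[0,-1]] if ((q>200)&(q<440)).any() else None)
v,u=np.mgrid[200:330,262:350]; Q=P[v,u].reshape(-1,3); s=(Q-HG)@EX; k=(Q[:,2]>150)&(Q[:,2]<250)&(s<-40)&(s>-150); print(k.sum())
if k.sum()>50: print(np.polyfit(s[k],Q[k,2],1))
E
```

```text
deck scene
deck wrist
 ('g', 276, 433, 223.0, array([ 448.5, -218.3]))
 ('r', 471, 9, 489.5, array([738.6, 188.6]))
 ('r', 219, 118, 223.0, array([434. , 104.7]))
grey top
 ('r', 187, 351, 92.0, array([403.5, 291.6]))
 ('r', 196, 315, 90.5, array([477.8, 274.5]))
 ('r', 160, 308, 88.5, array([494.3, 351.1]))
 cream top
 ('g', 457, 314, 88.0, array([ 476.3, -282.6]))
grey scene
 ('r', 383, 190, 36.0, array([474.5, 275.8]))
 ('r', 408, 191, 35.5, array([491.4, 353.3]))
 ('r', 382, 172, 30.5, array([401.6, 293.2]))
 cream scene
 ('g', 202, 216, 39.0, array([ 473.4, -281. ]))
38.4 [376.72446909  41.18589301 320.18195475] 26.030985857712665
0.7 [array([400.7, 208.1]), array([403.4, 165.6]), array([406.4, 120.2])]
0.785 [array([427.4, 208.6]), array([431., 166.]), array([435. , 120.4])]
0.86 [array([450.6, 208.6]), array([455., 166.]), array([459.8, 120.4])]
140 [216 439]
160 [218 439]
180 [219 439]
200 [220 438]
220 [229 438]
240 [233 436]
3728
[-9.54580812e-02  2.16251650e+02]
```

```bash
python3 - <<'E'
from rig import bot
from h import *
w=bot.snapshot("wrist"); m=(w["img"].max(2)<45)
for r in (140,166,190,208): q=np.flatnonzero(m[r]); q=q[(q>385)&(q<490)]; print(r,q.min(),q.max(),len(q),q.mean())
E
```

```text
140 430 446 15 437.6666666666667
166 428 443 15 435.46666666666664
190 426 438 9 430.44444444444446
208 424 438 13 430.6923076923077
```

```bash
python3 -c "
from rig import bot
print(bot.job_done())"
```

```text
the job is handed in; nothing more can be done
None
```

I handed the job in at about 38 s: the warmer is empty, three red muffins are in the grey carrier and one green in the cream carrier, and the cover rests at about 0.80 rad (46°); the hand-in returned no verdict.

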